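# Nest the graded steel beakers and show their underside to the code reader

## Task

Nest the three steel beakers standing on the table, the slim one inside the middle one and the middle one inside the wide one, and let them stand. Then pick up the whole nest by the wide beaker and hold it in the air in front of the code reader's sloping window, its underside facing the glass squarely, centred over it and about 100 mm away from it, without touching the reader. Finish while still holding it there; leave the other things on the desk where they are.

Things in the scene. Friction and masses are not known exactly. Their poses are not given: they have to be found in the camera images.
- large: Wide beaker, plain steel, open at the top, straight round wall: 66 mm outside diameter, 44 mm tall, wall and floor 3 mm thick (60 mm inside), 70-140 g. Loose, stands upright on the table at the start. Origin: centre of its underside; z points up its axis to the mouth. It has no front.
- medium: Middle beaker, plain steel, open at the top, straight round wall: 50 mm outside diameter, 56 mm tall, wall and floor 3 mm thick (44 mm inside), 50-100 g. Loose, upright at the start. Inside the wide beaker its underside rests on the 3 mm floor and its rim stands 15 mm above the wide one's. Origin: centre of its underside; z up its axis.
- small: Slim beaker, plain steel, open at the top, straight round wall: 34 mm outside diameter, 68 mm tall, wall and floor 3 mm thick, 35-70 g. Loose, upright at the start. Inside the middle beaker its rim stands 15 mm above that one's; the full nest is 74 mm tall. Origin: centre of its underside; z up its axis.
- reader: Code reader, fixed to the table: white and grey wedge-shaped housing, footprint 160 mm (x) by 130 mm (y), up to 110 mm high at the back, 45 mm at the front. Its front (own -x) faces roughly towards the robot. Origin: centre of its underside on the table.
- window: Sloping window in the reader's upper face, fixed: 92 x 78 mm glass with a round lens in a black bezel. Origin: centre of the glass, 78 mm above the table. z: outward normal of the glass, 25 degrees from vertical towards the reader's front; y level across, x up the slope. Present the wide beaker with its origin on this z axis 100 mm out, its own z along the same direction.
- dropper1: Small amber dropper bottle with green collar and white teat, 25 mm diameter, 75 mm tall, loose; not to be moved. Origin: centre of its underside.
- dropper2: Another such dropper bottle, not to be moved. Origin: centre of its underside.
- dropper3: A third such dropper bottle, not to be moved. Origin: centre of its underside.
- pen: Marker pen lying on the table, 120 mm long along its x (from -50 to +70 mm), 14 mm thick; not to be moved. Origin on the table.
- water: Clear water bottle with blue cap, 62 mm diameter, 200 mm tall, towards the far right; not to be moved. Origin: centre of its underside.
There are look-alikes about, which are no part of the job. What is shaped like the small but purple is not meant.

How it is judged:
On the way:
1. the three beakers stand nested on the table, slim in middle in wide, with the fingers off the two inner ones (distance between medium and large below 0.018 m and distance between small and medium below 0.018 m and height (world z) of large below 0.006 m and angle between large's own z axis and vertical below 0.12 rad and contact force between each of small, medium and the fingers below 0.1 N), for 0.3 s.
At the end, for the whole second after the job is handed in: Slim in middle in wide beaker (undersides within 18 mm); the fingers grip the wide one in the air, nothing else carrying it; its underside's centre 100 mm off the glass and on the window axis, each within 22 mm, its axis within 0.18 rad of the normal, mouth up, under 0.03 m/s (distance between medium and large below 0.018 m and distance between small and medium below 0.018 m and x of large in the frame of window between -0.022 and 0.022 m and y of large in the frame of window between -0.022 and 0.022 m and z of large in the frame of window between 0.078 and 0.122 m and angle between the z axis of large and the z axis of window, either way round below 0.18 rad and angle between large's own z axis and vertical below 0.9 rad and contact force between large and the fingers above 1 N and contact force between large and reader below 0.1 N and linear speed of large below 0.03 m/s); the arm keeps its last pose, push and grip.
It fails at once if the reader is touched (contact force between reader and anything else above 1 N).
It fails at once if one of the other loose things on the desk (dropper bottles, pen, water bottle) is shifted by more than 30 mm (distance of any of dropper1, dropper2, dropper3, pen, water from where it was at the start of the episode above 0.03 m).
It also fails if it takes over 69 s, if anything falls off the work surface, if the arm or the gripper's body presses on something with over 40 N, if the wrist force passes 120 N, or if a joint passes its speed limit or range.

## Robot

A 6-joint arm with a two-finger parallel gripper is mounted at the origin on the work surface. World frame = base frame: x ahead of the robot, y to its left, z up, the work surface at z = 0. Lengths are in m, angles in rad, forces in N, time in s.
With the tool pointing down it reaches from about 0.375 to 0.9 m from the base axis. Payload 3.1 kg.
Tool frame: the origin (TCP) lies at the centre of the arm's flange, where the gripper is bolted on; the fingertips stand 173 mm ahead of it and the grasp point (between the pads) lies 155 mm ahead of it; z points along the fingers, x is the direction in which the jaws open and shut, and the axes are right-handed (so a half turn about z gives the same grasp; the last joint's range is limited). The gripper opens to 85 mm and grips with 20 to 120 N. Pads are 22 mm wide; open, the fingers measure 114 mm over their backs; the gripper's body (76 mm by 85 mm) begins 54 mm behind the grasp point. The pads swing forward as they close: fully open they stand 13 mm farther back than shut.
Start: joints at [-1.306, 0.527, 1.433, -0, 1.181, -0.178], TCP at [0.268, -0.565, 0.405] pointing down, gripper open.
Joint ranges: [-3.08, 3.08], [-0.75, 2.2], [0.22, 2.44], [-1.43, 4.57], [0, 2.65], [-2.85, 2.85]. Speed limits (rad/s): [2.79, 2.79, 3.14, 3.14, 3.14, 3.14].

## Interface

Orientations are given as a unit quaternion [x, y, z, w].
In Python, from station import manip gives the robot as it stands.
- The arm moves only by the shell command python3 -m jog 'ROWS' [OPENING] [FORCE]. ROWS is JSON, a list that holds one entry, the list of rows, each a list of 4 numbers: the shift along the world's x, y, z in mm, then the turn about the world's z in degrees. A call has exactly 8 rows; each row shifts and turns the commanded pose from where the row before left it; what a row does not reach is not made up. A row lasts 1/8 s, in which the tool goes at most 62.5 mm and 10.7 degrees, less where a joint would pass 70% of its speed; a pose out of reach is approached as far as the arm can. A call is refused whole if a number of a shift passes 62.5 or a number of a turn 10.7, either way. A call with a gripper value outside its range is refused whole. OPENING is the opening in per cent of the stroke, from 0 (shut) to 100 (fully open), set as the call begins (- or left out, the last holds). The fingers move at their own pace and stop on an object; FORCE is the grip in N (left out, the last holds). Time passes only in rows, so rows that do not move let the fingers close, or fill a call up. It gives the time, the measured TCP pose, the force and the opening at its end, in the units of the state.
- manip.sense(): the state, without advancing time (a new reading comes with each control period).
- manip.snapshot(name): name is "scene" or "side" or "wrist"; returns the picture (480x640x3 uint8, red, green, blue); there is no depth.
- manip.camera_info(name): a dict with "fx", "fy", "cx", "cy" (pixels), "R" (3x3) and "t" (3): a world point X has camera coordinates R X + t. Camera axes: x right, y down, z forward; pixel columns grow to the right and rows downward; lengths in m; the calibration is good to about 2 mm. A picture is of the moment at which its call begins: read the wrist's pose just before it. camera_info takes no time and is no camera call; for the wrist camera it gives the pose at the moment of the call.
- manip.sign_off(): hands the job in, once; it reports no verdict.
The state is a dict: "t": time; "q": joint angles; "qd": joint speeds; "tau": joint torques, N m; "tcp_pos": TCP position; "tool_rot": TCP orientation; "force": force on the tool from outside, world axes, zero at the start; "ft_torque": the same for the moment, N m; "finger_gap": opening from 0.0 (shut) to 1.0 (fully open).
Only numpy, scipy, OpenCV 4.12 (cv2) and the standard library are available. Lean on these libraries where they do the work, as an engineer would, in place of code of your own. Each camera call takes 0.05 s, during which the arm holds its last target. There are 200 camera calls.

## Working session

There is one attempt and no reset: what is moved stays moved. The work goes in short steps, Python scripts to look and compute and a shell command to move; the robot and the scene stay as the last step left them, time stands still between calls to the robot, and variables do not carry over. Pictures are saved under pics/ and viewed, about 8 in all and at most 12, crops included, and the job is handed in when it is done.

```bash
mkdir -p pics; cat > h.py <<'E'
import cv2,numpy as np
from station import manip
def snap(n,f):
    ci=manip.camera_info(n); im=manip.snapshot(n); cv2.imwrite('pics/'+f,im[...,::-1]); return im,ci
def ray(ci,u,v,z):
    R=np.array(ci['R']);t=np.array(ci['t'])
    c=-R.T@t; d=R.T@np.array([(u-ci['cx'])/ci['fx'],(v-ci['cy'])/ci['fy'],1.])
    return c+d*(z-c[2])/d[2]
def proj(ci,X):
    p=np.array(ci['R'])@np.array(X)+np.array(ci['t']); return [round(ci['fx']*p[0]/p[2]+ci['cx'],1),round(ci['fy']*p[1]/p[2]+ci['cy'],1)]
E
python3 - <<'E'
from h import *
for n in ('scene','side','wrist'):
    im,ci=snap(n,n+'0.png'); np.save('pics/'+n+'0.npy',ci,allow_pickle=True)
    R=np.array(ci['R']);print(n,ci['fx'],(-R.T@np.array(ci['t'])).round(3),R[2].round(2))
s=manip.sense();print({k:np.round(v,3) for k,v in s.items()})
E
```

```text
scene 449.68198784868525 [0.989 0.374 0.6  ] [-0.56 -0.49 -0.66]
side 549.779927752438 [-0.029  0.625  0.719] [ 0.54 -0.6  -0.59]
wrist 366.29000381977124 [ 0.336 -0.532  0.372] [-0.26 -0.12 -0.96]
{'t': np.float64(0.15), 'q': array([-1.307,  0.528,  1.434, -0.   ,  1.181, -0.178]), 'qd': array([-0.   , -0.002, -0.003, -0.002,  0.002,  0.   ]), 'tau': array([ 1.0000e-03, -4.4274e+01, -1.7828e+01, -0.0000e+00,  6.0000e-03,
        0.0000e+00]), 'tcp_pos': array([ 0.268, -0.564,  0.404]), 'tool_rot': array([ 0.845, -0.535, -0.001, -0.001]), 'force': array([-0.666,  0.832, -0.784]), 'ft_torque': array([ 0.057, -0.029,  0.006]), 'finger_gap': np.float64(0.999)}
```

View pics/scene0.png

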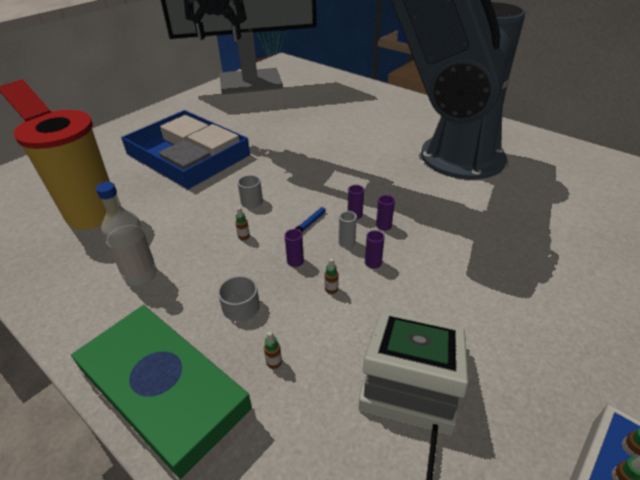

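View pics/side0.png

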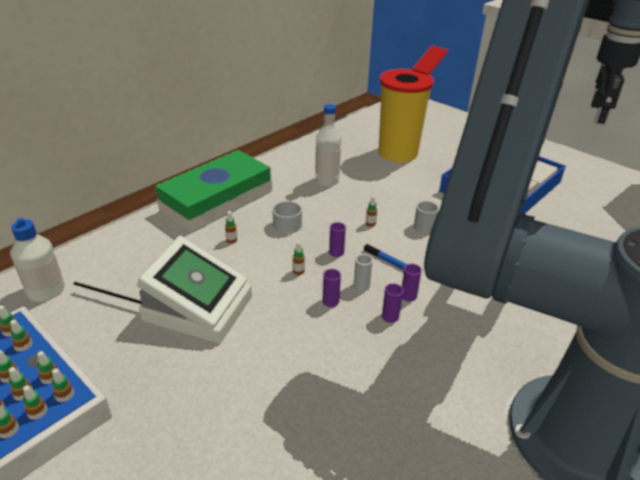

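Scene view: large (239,298), medium (250,191), and the slim grey one (347,230). The slim one's look-alikes are the purple cylinders at (356,200), (386,212), (294,247) and (375,249). Next is a close crop from both cameras.

```bash
python3 - <<'E'
from h import *
a=cv2.imread('pics/scene0.png')[165:385,215:415]; b=cv2.imread('pics/side0.png')[185:350,260:450]
A=cv2.resize(a,None,fx=2,fy=2,interpolation=3);B=cv2.resize(b,None,fx=2,fy=2,interpolation=3)
o=np.zeros((440,780,3),np.uint8);o[:440,:400]=A;o[:330,400:780]=B;cv2.imwrite('pics/crop1.png',o)
E
```

```text
(no output)
```

View pics/crop1.png

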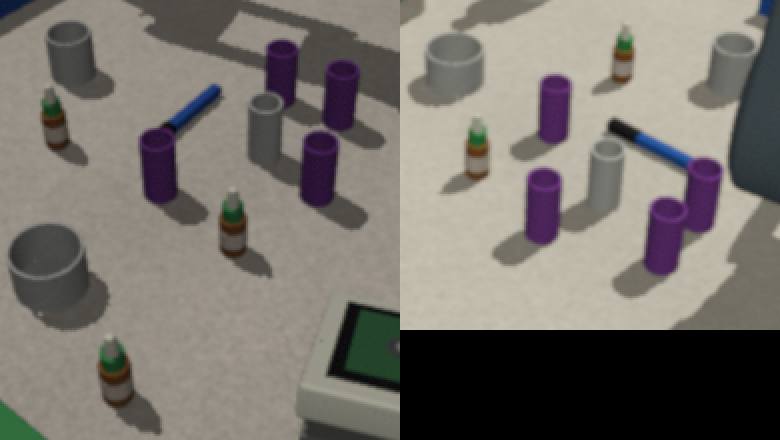

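```bash
python3 - <<'E'
from h import *
S=np.load('pics/scene0.npy',allow_pickle=True).item();D=np.load('pics/side0.npy',allow_pickle=True).item()
P=dict(large=((49,252),(455,52),.044),medium=((70,34),(734,46),.056),small=((266,102),(607,149),.068),
 p1=((158,140),(556,84),.068),p2=((282,50),(704,168),.068),p3=((342,70),(668,208),.068),p4=((320,142),(544,178),.068),
 d1=((50,93),(625,32),.073),d2=((233,195),(478,123),.073),d3=((111,342),None,.073))
for k,(a,b,z) in P.items():
    print(k,ray(S,215+a[0]/2,165+a[1]/2,z).round(4)[:2], ray(D,260+(b[0]-400)/2,185+b[1]/2,z).round(4)[:2] if b else '')
print('d3',ray(D,231,213,.073).round(3))
print('lens',ray(S,419,340,.078).round(4),ray(D,197,277,.078).round(4))
for p in ((391,319),(456,326),(448,367),(381,357)): print('S',ray(S,*p,.078).round(3))
print('pen',ray(S,215+219/2,165+90/2,.007),ray(S,215+167/2,165+128/2,.007),ray(D,260+212/2,185+124/2,.007))
print('water',ray(S,107,188,.2),ray(D,330,107,.2))
E
```

```text
large [ 0.6938 -0.0629] [ 0.6856 -0.0626]
medium [ 0.4709 -0.2716] [ 0.4655 -0.2714]
small [ 0.4452 -0.0261] [ 0.4438 -0.0251]
p1 [ 0.5507 -0.0689] [ 0.5466 -0.0696]
p2 [ 0.3669 -0.0654] [ 0.3623 -0.0661]
p3 [0.3575 0.0016] [0.3535 0.001 ]
p4 [0.461  0.0471] [0.4585 0.0471]
d1 [ 0.5688 -0.1927] [ 0.5522 -0.1881]
d2 [0.5675 0.0324] [0.5534 0.0358]
d3 [0.7399 0.0593] 
d3 [0.733 0.054 0.073]
lens [0.6154 0.2283 0.078 ] [0.6157 0.2277 0.078 ]
S [0.609 0.178 0.078]
S [0.561 0.257 0.078]
S [0.629 0.28  0.078]
S [0.672 0.203 0.078]
pen [ 0.39796794 -0.12416262  0.007     ] [ 0.48070019 -0.12515394  0.007     ] [ 0.51071059 -0.12201997  0.007     ]
water [ 0.76039742 -0.26613194  0.2       ] [ 0.75441243 -0.26978896  0.2       ]
```

```bash
python3 -m jog '[[[25,37,-13,0],[25,37,-13,0],[25,37,-13,0],[25,37,-13,0],[25,37,-13,0],[25,36,-13,0],[25,36,-13,0],[25,36,-13,0]]]' 100 40; python3 -c "
from h import *
im,ci=snap('wrist','w1.png');np.save('pics/w1.npy',ci,allow_pickle=True);s=manip.sense();print(s['tcp_pos'],s['t'])
for z in (0,.056): print(proj(ci,[.468,-.2715,z]))
print(proj(ci,s['tcp_pos']-np.array([0,0,.155])))"
```

```text
t: 1.15
tcp_pos: [0.4685, -0.2705, 0.3002]
tool_rot: [0.845, -0.535, -0.0, -0.0]
force: [0.3, -0.3, -0.2]
finger_gap: 1.001
[ 0.4697423  -0.26614873  0.29861662] 1.2
[np.float64(314.4), np.float64(234.1)]
[np.float64(314.6), np.float64(258.9)]
[np.float64(304.2), np.float64(326.5)]
```

View pics/w1.png

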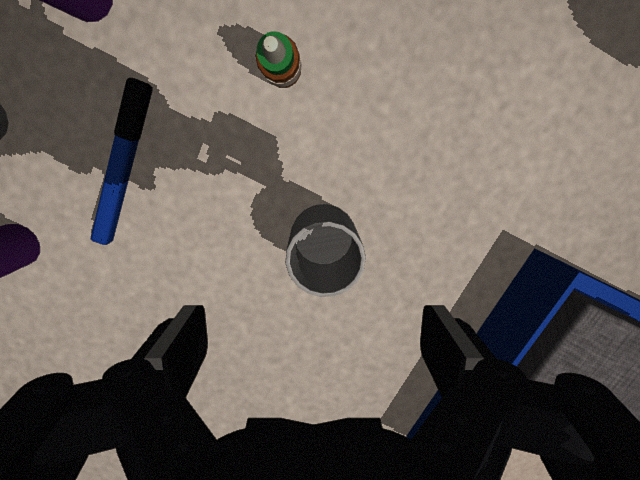

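```bash
python3 -c "
from h import *
ci=np.load('pics/w1.npy',allow_pickle=True).item()
print(ray(ci,326,258,.056),ray(ci,287,258,.056)-ray(ci,365,258,.056));s=manip.sense();print(s['tcp_pos'],s['t'])"
```

```text
[ 0.47156202 -0.27759495  0.056     ] [-0.02054384  0.04328599  0.        ]
[ 0.4697423  -0.26614873  0.29861662] 1.2
```

```bash
python3 -m jog '[[[2,-2,-16,0],[0,0,-16,0],[0,0,-16,0],[0,0,-16,0],[0,0,-16,0],[0,0,-14,0],[0,0,0,0],[0,0,0,0]]]' 100 40; python3 -m jog '[[[0,0,0,0],[0,0,0,0],[0,0,0,0],[0,0,0,0],[0,0,0,0],[0,0,0,0],[0,0,20,0],[0,0,20,0]]]' 0 30
```

```text
t: 2.2
tcp_pos: [0.47, -0.2738, 0.2069]
tool_rot: [0.845, -0.535, 0.0, 0.0]
force: [-0.1, 0.2, -0.6]
finger_gap: 1.0
t: 3.2
tcp_pos: [0.4696, -0.2735, 0.2468]
tool_rot: [0.845, -0.535, -0.001, -0.0]
force: [1.0, 0.0, 0.0]
finger_gap: 0.576
```

```bash
python3 -m jog '[[[0,0,30,0],[0,0,30,0],[28,34,0,0],[28,34,0,0],[28,34,0,0],[28,34,0,0],[27,35,0,0],[0,0,0,0]]]'; python3 -m jog '[[[0,0,0,0],[0,0,0,0],[0,0,0,0],[0,0,0,0],[0,0,0,0],[0,0,0,0],[0,0,0,0],[0,0,0,0]]]'; python3 -c "
from h import *
im,ci=snap('wrist','w2.png');np.save('pics/w2.npy',ci,allow_pickle=True);s=manip.sense();print(s['tcp_pos'],s['t'])
print(proj(ci,[.690,-.063,.044]),proj(ci,s['tcp_pos']-np.array([0,0,.151])))"
```

```text
t: 4.2
tcp_pos: [0.61, -0.1, 0.3065]
tool_rot: [0.846, -0.533, 0.0, -0.0]
force: [-0.8, -0.6, 0.0]
finger_gap: 0.569
t: 5.2
tcp_pos: [0.6088, -0.1026, 0.3067]
tool_rot: [0.845, -0.535, -0.0, 0.0]
force: [-0.1, -0.2, -0.9]
finger_gap: 0.568
[ 0.6088393  -0.10263257  0.30671331] 5.25
[np.float64(311.8), np.float64(102.8)] [np.float64(313.1), np.float64(341.4)]
```

View pics/w2.png

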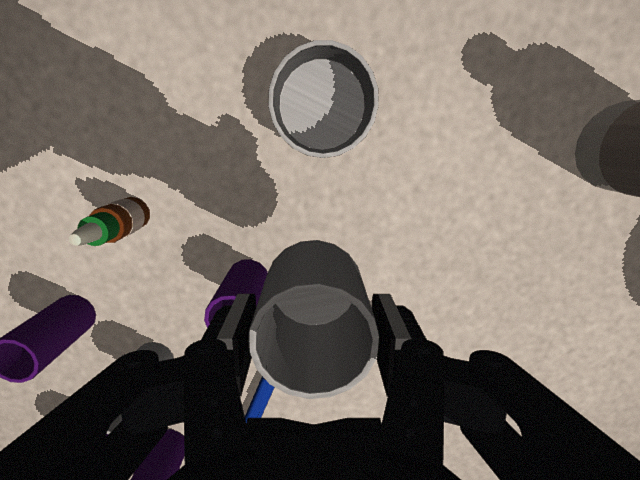

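```bash
python3 -c "
from h import *
ci=np.load('pics/w2.npy',allow_pickle=True).item()
L=ray(ci,323.5,98,.044);M=ray(ci,314,340,.1557);print(L,M,(L-M)*1000, ray(ci,270,98,.044)-ray(ci,377,98,.044))
"
```

```text
[ 0.69535045 -0.06811377  0.044     ] [ 0.60949553 -0.10268188  0.1557    ] [  85.85491646   34.56810551 -111.7       ] [-0.02698321  0.05689568  0.        ]
```

```bash
python3 - <<'E'
from h import *
o=[]
for f,k in (('scene0',6),('side0',6),('w2',2)):
    ci=np.load(f'pics/{f}.npy',allow_pickle=True).item();im=cv2.imread(f'pics/{f}.png')
    c=np.array(proj(ci,[.692,-.065,.03])).astype(int);h=200//k//1
    h=int(130/k*1.0); x0,y0=c[0]-h,max(c[1]-h,0)
    p=cv2.resize(im[y0:y0+2*h,x0:x0+2*h],(260,260),interpolation=3);s=260/(2*h)
    for (X,Y),col in (((.690,-.063),(0,0,255)),((.695,-.068),(0,255,0))):
        for z in (0,.044):
            t=np.linspace(0,6.28,60);pts=[proj(ci,[X+.033*np.cos(a),Y+.033*np.sin(a),z]) for a in t]
            pts=((np.array(pts)-[x0,y0]+.5)*s).astype(int);cv2.polylines(p,[pts],False,col,1)
    o.append(p)
cv2.imwrite('pics/ov.png',np.hstack(o))
E
```

```text
(no output)
```

View pics/ov.png

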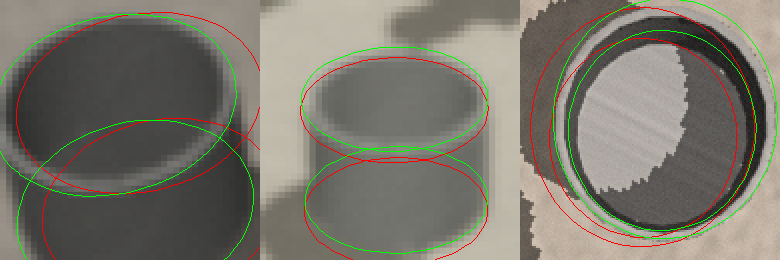

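```bash
python3 -m jog '[[[29,12,0,0],[29,12,0,0],[28,10.5,-15,0],[0,0,-15,0],[0,0,-15,0],[0,0,-5,0],[0,0,0,0],[0,0,0,0]]]'; python3 -m jog '[[[0,0,-5,0],[0,0,-6,0],[0,0,-6,0],[0,0,-6,0],[0,0,-6,0],[0,0,-6,0],[0,0,-6,0],[0,0,0,0]]]'
```

```text
t: 6.25
tcp_pos: [0.6948, -0.0686, 0.2574]
tool_rot: [0.845, -0.535, 0.001, -0.0]
force: [-0.2, -0.9, -0.7]
finger_gap: 0.572
t: 7.25
tcp_pos: [0.6948, -0.0682, 0.2154]
tool_rot: [0.845, -0.535, -0.0, 0.0]
force: [-0.8, 0.4, 0.0]
finger_gap: 0.574
```

```bash
python3 -m jog '[[[0,0,0,0],[0,0,0,0],[0,0,0,0],[0,0,15,0],[0,0,25,0],[0,0,25,0],[0,0,25,0],[-30,0,6,0]]]' 100; python3 -m jog '[[[-36,6,0,0],[-37,7,0,0],[-37,7,0,0],[-37,7,0,0],[-37,7,0,0],[-35,6,0,0],[0,0,0,0],[0,0,0,0]]]'; python3 -c "
from h import *
im,ci=snap('wrist','w3.png');np.save('pics/w3.npy',ci,allow_pickle=True);s=manip.sense();print(s['tcp_pos'],s['t'])
im,c2=snap('scene','s3.png')
print(proj(ci,[.4445,-.0255,.068]),proj(c2,[.695,-.068,.059]))
im=im[...,::-1]
o=np.zeros((480,800,3),np.uint8);o[:,:500]=cv2.imread('pics/w3.png')[:,70:570];o[:300,500:]=cv2.resize(im[250:350,190:290],(300,300),interpolation=3);cv2.imwrite('pics/c3.png',o)"
```

```text
t: 8.25
tcp_pos: [0.6667, -0.0686, 0.3156]
tool_rot: [0.845, -0.534, 0.004, -0.001]
force: [0.1, 0.8, 0.7]
finger_gap: 1.001
t: 9.25
tcp_pos: [0.4469, -0.0286, 0.3127]
tool_rot: [0.845, -0.535, 0.002, -0.0]
force: [0.8, -0.9, 0.0]
finger_gap: 1.001
[ 0.44723509 -0.02864715  0.31253998] 9.3
[np.float64(306.2), np.float64(259.7)] [np.float64(235.6), np.float64(283.8)]
```

View pics/c3.png

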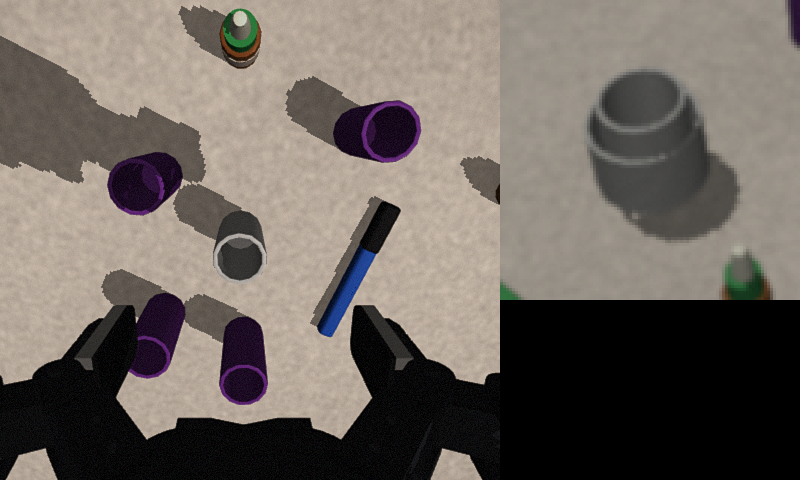

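```bash
python3 -m jog '[[[0,1,-10,0],[0,0,-15,0],[0,0,-15,0],[0,0,-15,0],[0,0,-15,0],[0,0,-15,0],[0,0,-9,0],[0,0,0,0]]]' 65 30; python3 -m jog '[[[0,0,0,0],[0,0,0,0],[0,0,0,0],[0,0,0,0],[0,0,0,0],[0,0,20,0],[0,0,30,0],[0,0,30,0]]]' 0 30
```

```text
t: 10.35
tcp_pos: [0.4458, -0.0272, 0.2168]
tool_rot: [0.845, -0.535, -0.001, 0.0]
force: [0.2, -0.2, 0.6]
finger_gap: 0.648
t: 11.35
tcp_pos: [0.4455, -0.0271, 0.2982]
tool_rot: [0.845, -0.535, -0.001, 0.0]
force: [-0.4, 0.4, -0.5]
finger_gap: 0.394
```

```bash
python3 -m jog '[[[0,0,30,0],[33,-15,0,0],[33,-15,0,0],[33,-15,0,0],[33,-15,0,0],[32,-16,0,0],[0,0,0,0],[0,0,0,0]]]'; python3 -m jog '[[[0,0,0,0],[0,0,0,0],[0,0,0,0],[0,0,0,0],[0,0,0,0],[0,0,0,0],[0,0,0,0],[0,0,0,0]]]';python3 -c "
from h import *
im,ci=snap('wrist','w4.png');np.save('pics/w4.npy',ci,allow_pickle=True);s=manip.sense();print(s['tcp_pos'],s['t'])
print(proj(ci,[.695,-.068,.059]),proj(ci,[.695,-.068,.044]),proj(ci,s['tcp_pos']-np.array([0,0,.149])))"
```

```text
t: 12.35
tcp_pos: [0.6089, -0.1029, 0.3269]
tool_rot: [0.845, -0.535, -0.002, 0.0]
force: [0.2, 0.2, -1.1]
finger_gap: 0.393
t: 13.35
tcp_pos: [0.6098, -0.1032, 0.3277]
tool_rot: [0.845, -0.535, -0.0, -0.0]
force: [0.4, -0.1, 0.2]
finger_gap: 0.395
[ 0.60981555 -0.10319149  0.32767591] 13.4
[np.float64(321.2), np.float64(100.4)] [np.float64(320.8), np.float64(102.2)] [np.float64(313.1), np.float64(344.4)]
```

View pics/w4.png

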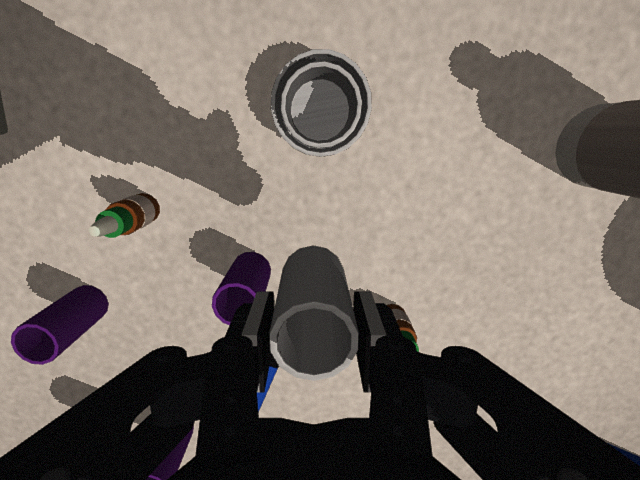

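```bash
python3 -c "
from h import *
ci=np.load('pics/w4.npy',allow_pickle=True).item()
M=ray(ci,323,103,.059);S=ray(ci,314,342,.3277-.149);print(M,S,(M-S)*1000)"
```

```text
[ 0.69414541 -0.06959041  0.059     ] [ 0.61087131 -0.10307281  0.1787    ] [  83.27410006   33.48240229 -119.7       ]
```

```bash
python3 -m jog '[[[28,11.5,0,0],[28,11,0,0],[28,11,-10,0],[0,0,-15,0],[0,0,-15,0],[0,0,0,0],[0,0,0,0],[0,0,0,0]]]'; python3 -m jog '[[[0,0,-6,0],[0,0,-9,0],[0,0,-9,0],[0,0,-9,0],[0,0,-9,0],[0,0,-9,0],[0,0,-8,0],[0,0,0,0]]]'
```

```text
t: 14.4
tcp_pos: [0.6938, -0.07, 0.2886]
tool_rot: [0.845, -0.535, 0.001, -0.0]
force: [-0.4, 1.0, -1.1]
finger_gap: 0.393
t: 15.4
tcp_pos: [0.694, -0.0697, 0.2317]
tool_rot: [0.845, -0.534, 0.0, 0.0]
force: [-5.5, 0.5, 13.3]
finger_gap: 0.394
```

```bash
python3 -m jog '[[[0,0,5,0],[0,0,0,0],[0,0,0,0],[0,0,0,0],[0,0,0,0],[0,0,0,0],[0,0,0,0],[0,0,0,0]]]'; python3 -m jog '[[[0,0,0,0],[0,0,0,0],[0,0,0,0],[0,0,0,0],[0,0,20,0],[0,0,30,0],[0,0,30,0],[0,0,0,0]]]' 100; python3 -c "
from h import *
im,ci=snap('wrist','w5.png');np.save('pics/w5.npy',ci,allow_pickle=True)
im2,c2=snap('scene','s5.png');im3,c3=snap('side','d5.png');s=manip.sense();print(s['tcp_pos'],s['t'])
np.save('pics/w5.npy',ci,allow_pickle=True)
def z(im,c,h,n):
    x,y=map(int,c); return cv2.resize(im[max(y-h,0):y+h,x-h:x+h][...,::-1],(n,n),interpolation=3)
a=proj(c2,[.694,-.069,.04]);b=proj(c3,[.694,-.069,.04]);print(a,b,proj(ci,[.694,-.069,.044]))
o=np.zeros((480,800,3),np.uint8);o[:300,:400]=cv2.resize(im,(400,300))[...,::-1];o[:200,400:600]=z(im2,a,40,200);o[:200,600:]=z(im3,b,40,200)
o[200:480,400:680]=z(im2,(419,345),70,280)
cv2.imwrite('pics/c5.png',o)"
```

```text
t: 16.4
tcp_pos: [0.6938, -0.0697, 0.2337]
tool_rot: [0.845, -0.535, 0.0, -0.0]
force: [-0.1, 0.9, -0.1]
finger_gap: 0.395
t: 17.4
tcp_pos: [0.695, -0.0699, 0.3185]
tool_rot: [0.845, -0.535, 0.004, -0.001]
force: [0.5, -0.1, -0.7]
finger_gap: 1.002
[ 0.69339541 -0.06956451  0.31356337] 17.55
[np.float64(237.3), np.float64(291.0)] [np.float64(287.0), np.float64(209.8)] [np.float64(309.5), np.float64(246.2)]
```

View pics/c5.png

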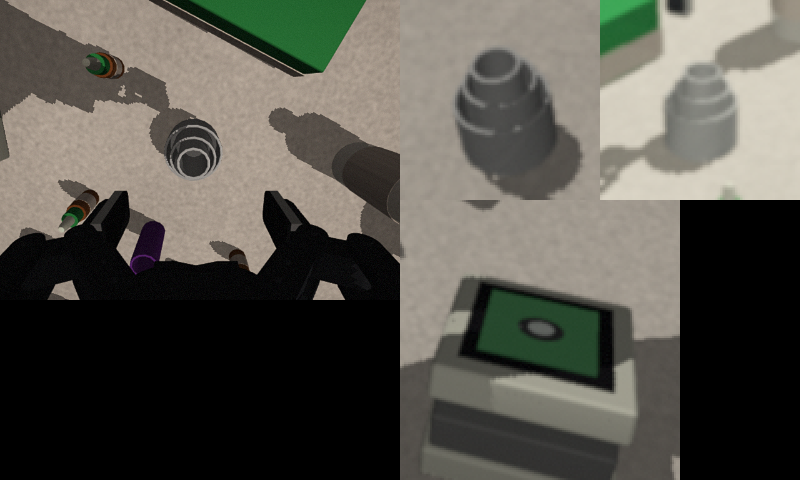

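```bash
python3 - <<'E'
from h import *
from scipy.optimize import least_squares
S=np.load('pics/scene0.npy',allow_pickle=True).item()
obs=np.array([(392.5,320),(450,330.5),(448.5,364),(387,348.5),(419.5,340)])
for a,b in ((.092,.078),(.078,.092)):
  def pts(p):
    x,y,w=p;c,s=np.cos(w),np.sin(w);C,T=np.cos(np.radians(25)),np.sin(np.radians(25))
    X=np.array([c*C,s*C,T]);Y=np.array([-s,c,0]);O=np.array([x,y,.078])
    return np.array([proj(S,O+i*a/2*X+j*b/2*Y) for i,j in ((-1,-1),(-1,1),(1,1),(1,-1),(0,0))])
  r=least_squares(lambda p:(pts(p)-obs).ravel(),[.615,.228,.5]);print(a,r.x,np.degrees(r.x[2]),r.cost)
  print((pts(r.x)-obs).round(1).tolist())
E
python3 -m jog '[[[0,0,-19,0],[0,0,-19,0],[0,0,-19,0],[0,0,-19,0],[0,0,-19,0],[0,0,-19,0],[0,0,-19,0],[0,0,0,0]]]' 100
python3 -m jog '[[[0,0,0,0],[0,0,0,0],[0,0,0,0],[0,0,0,0],[0,0,0,0],[0,0,15,0],[0,0,20,0],[0,0,20,0]]]' 0 80
```

```text
0.092 [0.615 0.228 0.5  ] 28.64788975654116 28.739999999999903
[[-0.4, 1.1], [-4.9, -1.7], [1.9, -2.5], [2.6, 3.5], [-0.5, -0.3]]
0.078 [0.615 0.228 0.5  ] 28.64788975654116 55.60999999999999
[[-5.3, 2.5], [0.3, 1.2], [7.0, -4.5], [-2.4, 0.0], [-0.5, -0.3]]
t: 18.55
tcp_pos: [0.693, -0.0695, 0.1784]
tool_rot: [0.845, -0.535, -0.002, 0.001]
force: [0.4, 0.5, -0.1]
finger_gap: 1.001
t: 19.55
tcp_pos: [0.6937, -0.0697, 0.237]
tool_rot: [0.845, -0.535, -0.0, 0.0]
force: [0.3, -0.5, -2.4]
finger_gap: 0.749
```

```bash
python3 -m jog '[[[40,-4,42,0],[40,-4,42,0],[40,-4,42,0],[40,-4,42,0],[30,-3,0,0],[30,-3,0,0],[30,-3,0,0],[30,-3,0,0]]]'; python3 - <<'E'
import h
from h import *
from scipy.optimize import least_squares
from scipy.spatial.transform import Rotation as Ro
s=manip.sense();print(s['q'].round(3),s['tcp_pos'],Ro.from_quat(s['tool_rot']).as_matrix().T.round(3))
def proj(ci,X):
    p=np.array(ci['R'])@np.array(X)+np.array(ci['t']); return [ci['fx']*p[0]/p[2]+ci['cx'],ci['fy']*p[1]/p[2]+ci['cy']]
S=np.load('pics/scene0.npy',allow_pickle=True).item()
obs=np.array([(392.5,320),(450,330.5),(448.5,364),(387,348.5),(419.5,340)])
for a,b in ((.092,.078),(.078,.092)):
  def pts(p):
    x,y,w=p;c,s=np.cos(w),np.sin(w);C,T=np.cos(np.radians(25)),np.sin(np.radians(25))
    X=np.array([c*C,s*C,T]);Y=np.array([-s,c,0]);O=np.array([x,y,.078])
    return np.array([proj(S,O+i*a/2*X+j*b/2*Y) for i,j in ((-1,-1),(-1,1),(1,1),(1,-1),(0,0))])
  r=least_squares(lambda p:(pts(p)-obs).ravel(),[.615,.228,.5]);print(a,r.x,np.degrees(r.x[2]),r.cost)
  print((pts(r.x)-obs).round(1).tolist())
E
```

```text
t: 20.55
tcp_pos: [0.9389, -0.0941, 0.3907]
tool_rot: [0.845, -0.535, 0.007, -0.004]
force: [0.3, 0.2, -3.2]
finger_gap: 0.751
[-0.218  1.113  0.223  0.003  1.789  0.91 ] [ 0.93892362 -0.09410629  0.39072968] [[ 0.428 -0.904  0.008]
 [-0.903 -0.429 -0.015]
 [ 0.017 -0.001 -1.   ]]
0.092 [0.61478923 0.22842549 0.41418286] 23.730930019876563 7.081799394850153
[[2.5, -0.1], [-2.2, 0.6], [-0.6, -0.8], [0.6, 1.0], [-0.2, -0.2]]
0.078 [0.61513198 0.22824279 0.42443489] 24.318327844757327 40.39521471296232
[[-3.1, 1.1], [2.2, 3.5], [5.0, -2.5], [-4.0, -2.3], [-0.4, -0.1]]
```

```bash
python3 -m jog '[[[30,-3,0,0],[30,-3,0,0],[30,-3,0,0],[30,-3,0,0],[0,0,0,0],[0,0,0,0],[0,0,0,0],[0,0,0,0]]]'; python3 - <<'E'
from h import *
from scipy.spatial.transform import Rotation as Ro
s=manip.sense();print(s['q'].round(3),s['tcp_pos'],Ro.from_quat(s['tool_rot']).as_matrix().T.round(3))
E
```

```text
t: 21.55
tcp_pos: [0.9541, -0.0956, 0.3724]
tool_rot: [0.844, -0.534, 0.044, -0.022]
force: [0.2, -0.1, -3.4]
finger_gap: 0.751
[-0.217  1.135  0.219  0.012  1.69   0.912] [ 0.95405034 -0.09564974  0.37239684] [[ 0.426 -0.903  0.051]
 [-0.899 -0.429 -0.084]
 [ 0.098 -0.01  -0.995]]
```

```bash
python3 -m jog '[[[50,-5,10,0],[50,-5,10,0],[50,-5,10,0],[50,-5,10,0],[50,-5,10,0],[50,-5,10,0],[50,-5,10,0],[50,-5,10,0]]]'; python3 - <<'E'
from h import *
from scipy.spatial.transform import Rotation as Ro
s=manip.sense();print(s['q'].round(4),s['tcp_pos'],Ro.from_quat(s['tool_rot']).as_matrix().T.round(3))
E
```

```text
t: 22.55
tcp_pos: [0.9878, -0.0989, 0.3679]
tool_rot: [0.831, -0.526, 0.16, -0.08]
force: [0.1, 0.0, -2.2]
finger_gap: 0.748
[-0.217   1.1476  0.2191  0.0417  1.4176  0.9121] [ 0.98779324 -0.09892494  0.3678946 ] [[ 0.396 -0.9    0.182]
 [-0.849 -0.434 -0.301]
 [ 0.35  -0.035 -0.936]]
```

```bash
python3 -m jog '[[[50,-5,10,0],[50,-5,10,0],[50,-5,10,0],[-30,3,10,0],[-40,4,10,0],[-40,4,10,0],[-40,4,10,0],[0,0,0,0]]]'; python3 - <<'E'
from h import *
from scipy.spatial.transform import Rotation as Ro
s=manip.sense();M=Ro.from_quat(s['tool_rot']).as_matrix();print(s['q'].round(4),s['tcp_pos'],M.T.round(3),np.degrees(np.arccos(-M[2,2])),np.degrees(np.arctan2(M[1,2],M[0,2])))
E
```

```text
t: 23.55
tcp_pos: [0.8473, -0.0845, 0.4066]
tool_rot: [0.824, -0.521, 0.2, -0.1]
force: [1.0, 0.9, -3.3]
finger_gap: 0.748
[-0.239   0.7926  0.9231  0.0735  0.9791  0.8619] [ 0.84728952 -0.08446501  0.4066013 ] [[ 0.377 -0.898  0.225]
 [-0.818 -0.437 -0.374]
 [ 0.435 -0.043 -0.9  ]] 25.89216589082221 -5.674757489678363
```

```bash
python3 -m jog '[[[-30,25,0,5],[-30,25,0,5],[-30,25,0,5],[-30,25,0,5],[-30,25,0,5],[-30,25,0,4.4],[-30,25,0,0],[-30,25,0,0]]]'; python3 -m jog '[[[-20,13,0,0],[-20,13,0,0],[-20,13,0,0],[-20,13,0,0],[-20,13,0,0],[0,0,0,0],[0,0,0,0],[0,0,0,0]]]'; python3 - <<'E'
from h import *
from scipy.spatial.transform import Rotation as Ro
s=manip.sense();M=Ro.from_quat(s['tool_rot']).as_matrix();print(s['q'].round(3),s['tcp_pos'],M.T.round(3),np.degrees(np.arccos(-M[2,2])),np.degrees(np.arctan2(M[1,2],M[0,2])))
L=s['tcp_pos']+M[:,2]*.18;W=np.array([.615,.228,.078]);y=np.radians(23.7);n=np.array([-.4226*np.cos(y),-.4226*np.sin(y),.9063])
print(L,(W+.1*n-L)*1000)
o=[]
for nm in ('scene','side'):
    im,ci=snap(nm,nm+'6.png');im=im[...,::-1].copy()
    c=proj(ci,[.6,.22,.14]);x,yy=int(c[0]),int(c[1]);x0=max(x-100,0);y0=max(yy-120,0)
    for k,col in ((W,(0,0,255)),(W+.1*n,(0,255,255)),(L,(255,0,255))): cv2.circle(im,tuple(int(round(v)) for v in proj(ci,k)),1,col,-1)
    o.append(cv2.resize(im[y0:y0+240,x0:x0+200],(400,480),interpolation=3))
cv2.imwrite('pics/c6.png',np.hstack(o))
E
```

```text
t: 24.55
tcp_pos: [0.6106, 0.1154, 0.4063]
tool_rot: [0.928, -0.295, 0.171, -0.149]
force: [-0.0, 1.3, -2.8]
finger_gap: 0.75
t: 25.55
tcp_pos: [0.511, 0.1795, 0.4057]
tool_rot: [0.928, -0.295, 0.17, -0.149]
force: [-0.3, -0.2, -2.8]
finger_gap: 0.753
[0.1   0.36  1.783 0.25  0.576 0.535] [0.51104245 0.17945943 0.40567398] [[ 0.768 -0.599  0.228]
 [-0.497 -0.782 -0.376]
 [ 0.403  0.176 -0.898]] 26.104760666894567 23.55066957743375
[0.58364792 0.21110556 0.2440356 ] [ -7.34382378  -0.09187525 -75.40560147]
```

View pics/c6.png

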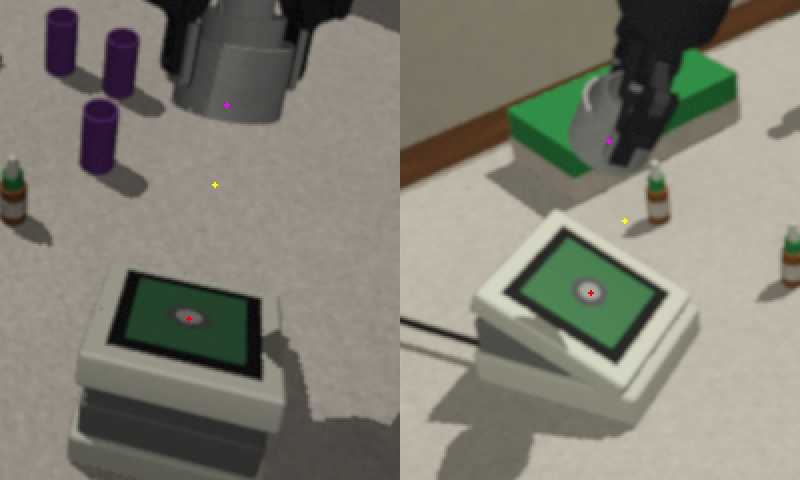

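```bash
python3 -m jog '[[[-3,0,-15,0],[-4,0,-15,0],[0,0,-15,0],[0,0,-15,0],[0,0,-10,0],[0,0,-5,0],[0,0,0,0],[0,0,0,0]]]'; python3 -m jog '[[[0,0,0,0],[0,0,0,0],[0,0,0,0],[0,0,0,0],[0,0,0,0],[0,0,0,0],[0,0,0,0],[0,0,0,0]]]';  python3 - <<'E'
from h import *
from scipy.spatial.transform import Rotation as Ro
s=manip.sense();M=Ro.from_quat(s['tool_rot']).as_matrix();print(s['tcp_pos'],np.degrees(np.arccos(-M[2,2])),np.degrees(np.arctan2(M[1,2],M[0,2])))
L=s['tcp_pos']+M[:,2]*.18;W=np.array([.615,.228,.078]);y=np.radians(23.7);n=np.array([-.4226*np.cos(y),-.4226*np.sin(y),.9063])
print(L,(W+.1*n-L)*1000)
a=-M[:,2];u=M[:,0];v=M[:,1];o=[]
for nm in ('scene','side'):
    im,ci=snap(nm,nm+'7.png');im=cv2.resize(im[...,::-1],None,fx=3,fy=3,interpolation=3)
    c=proj(ci,[.59,.21,.14]);x0=int(max(3*c[0]-200,0));y0=int(max(3*c[1]-290,0))
    for h,r in ((0,.033),(.044,.033),(.059,.025),(.074,.017)):
        p=np.array([proj(ci,L+h*a+r*(np.cos(t)*u+np.sin(t)*v)) for t in np.linspace(0,6.283,60)])*3+1
        cv2.polylines(im,[p.astype(int)],False,(0,255,0),1)
    C,S_=np.cos(y),np.sin(y);X=np.array([C*.9063,S_*.9063,.4226]);Y=np.array([-S_,C,0])
    p=np.array([proj(ci,W+i*.046*X+j*.039*Y) for i,j in ((-1,-1),(-1,1),(1,1),(1,-1),(-1,-1))])*3+1
    cv2.polylines(im,[p.astype(int)],False,(0,0,255),1)
    o.append(im[y0:y0+560,x0:x0+400])
cv2.imwrite('pics/c7.png',np.hstack(o))
E
```

```text
t: 26.65
tcp_pos: [0.5032, 0.1799, 0.3309]
tool_rot: [0.929, -0.295, 0.17, -0.149]
force: [-0.2, -0.4, -2.2]
finger_gap: 0.748
t: 27.65
tcp_pos: [0.503, 0.1798, 0.3304]
tool_rot: [0.929, -0.295, 0.169, -0.149]
force: [-1.0, -0.5, -2.2]
finger_gap: 0.749
[0.50296195 0.17984199 0.33036154] 26.012342767375646 23.679753264458064
[0.57525708 0.21154686 0.16859561] [ 1.04701532 -0.53317717  0.03438709]
```

View pics/c7.png

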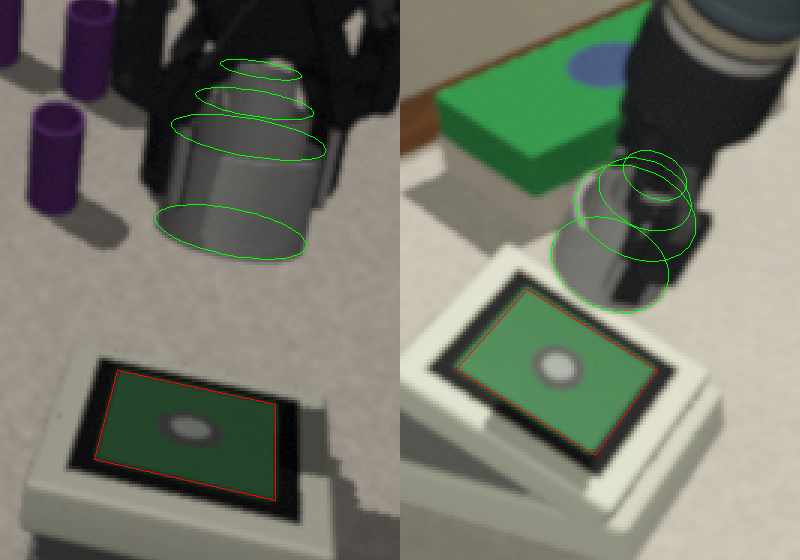

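```bash
python3 -c "
from station import manip
print(manip.sign_off());s=manip.sense();print(s['t'],s['tcp_pos'],s['finger_gap'])"
```

```text
the job is handed in; nothing more can be done
None
the job is handed in; nothing more can be done
```

The three beakers are nested, and the arm is holding the nest by the wide one in front of the reader's window. I handed the job in at about 27.8 s; no verdict comes back.

**How it was done:** I put the middle beaker into the wide one, then the slim one into the middle one, and released both. A picture showed them standing nested. The moves can't tilt the tool directly, so I gripped the wide beaker at 80 N and pushed past the arm's reach limit. That leaned the tool by about 26°. I then brought the nest back and turned it to line up with the window.

**Last checks before hand-in:**

| Check | Measured |
|---|---|
| Underside centre from its target (100 mm out on the window axis) | about 1 mm |
| Tilt | 26.0° (25° wanted) |
| Direction of lean | 23.7°, matching my fit of the window |
| Load held | about 2.2 N |
| Gripper opening | steady at 0.75 |

Beaker and glass outlines drawn over the scene and side pictures matched to within a few millimetres. The reader and the other things on the desk stayed clear of the arm in the views I took; I did not measure their shift.

**Things that disagreed or fell short:**
- **Camera positions:** the fixed cameras and the wrist camera differed by 5–8 mm on the beakers. I followed the wrist camera.
- **Slim beaker:** on insertion I felt a brief 13 N, probably the fingertips on the middle beaker's rim. I backed off 5 mm before releasing.
- **Third joint:** during the tilt it read 0.219, just under its 0.22 limit. No fault was reported.

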